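# Stand the dark bracket up against the profile rail

## Task

Stand the dark grey bracket upright for assembly: push it by its turned-up lip until its foot edge meets the aluminium rail, then keep pushing up and over so that it pivots on that edge and stands with its long leg flat against the rail. Leave it standing there, and leave the white bracket and the orange gear where they are.

Things in the scene. Friction and masses are not known exactly. Their poses are not given: they have to be found in the camera images.
- dark_bracket: Dark grey metal L bracket, 60 mm wide, 160 g, 6 mm thick: long leg 110 mm, lying flat; short leg (lip) standing up at one end, 50 mm high over the bench. Origin: centre of the long leg's underside. x: across; y: from the lip (outer face at y = -55 mm) to the free foot edge (y = +55 mm); z: up. Its foot edge faces the rail, 10 to 40 mm off, within 8 degrees of square.
- dark_bracket_foot (a point): Middle of the lower corner of the dark bracket's foot edge (y = +55 mm, z = 0 in the bracket's frame; axes as the bracket's). With the bracket upright and flat against the rail it is on the bench, 6 mm before the rail's face; the bracket's y then points down, its z into the rail, and the lip, 110 mm up, reaches over the rail.
- fence: Aluminium slotted profile fixed to the bench as a fence, 340 mm long, 40 mm thick, 80 mm high. Origin: centre of its underside, on the bench. x runs along its length (roughly towards the robot), z up; its working face is the plane y = -20 mm in its own frame, and both brackets lie on that side, to the robot's left of it.
- white_bracket: White bracket of exactly the same shape, size and frame as the dark one, lying beside it in front of the rail, about 160 mm from it centre to centre; the two may be either way round. To be left alone.
- gear: Orange spur gear with a steel hub, 58 mm across, 22 mm high, lying flat in front of the rail near its -x end. Origin: centre of its underside. To be left alone.
Things that resemble listed ones, but are neither listed nor needed, are in the scene too. There is more than one size of the dark_bracket; the one meant has the size given above.

How it is judged:
On the way:
1. the dark bracket is part-way up (20 to 70 degrees), pivoting with its foot edge on the bench and against the rail (within about 15 mm) (angle between dark_bracket's own y axis and vertical between 1.92 and 2.79 rad and y of dark_bracket_foot in the frame of fence above -0.041 m and height (world z) of dark_bracket_foot below 0.015 m), for 0.1 s.
At the end, for the whole second after the job is handed in: The dark bracket stands at rest on its foot edge on the bench, within 11 degrees of upright and of square to the rail, its foot within 15 mm of the rail's working face and within the rail's length; the white bracket and the gear are within 20 mm of where they started (angle between dark_bracket's own y axis and vertical above 2.94 rad and angle between the z axis of dark_bracket and the y axis of fence, either way round below 0.2 rad and y of dark_bracket_foot in the frame of fence between -0.041 and -0.015 m and x of dark_bracket_foot in the frame of fence between -0.17 and 0.17 m and height (world z) of dark_bracket_foot below 0.012 m and linear speed of dark_bracket below 0.02 m/s and distance of each of white_bracket, gear from where it was at the start of the episode below 0.02 m); the robot touches nothing.
It fails at once if the white bracket is shifted by more than 20 mm (distance of white_bracket from where it was at the start of the episode above 0.02 m).
It fails at once if the gear is shifted by more than 20 mm (distance of gear from where it was at the start of the episode above 0.02 m).
It also fails if it takes over 35 s, if anything falls off the work surface, if the arm or the gripper's body presses on something with over 40 N, if the wrist force passes 120 N, or if a joint passes its speed limit or range.

## Robot

A 6-joint arm with a two-finger parallel gripper is mounted at the origin on the work surface. World frame = base frame: x ahead of the robot, y to its left, z up, the work surface at z = 0. Lengths are in m, angles in rad, forces in N, time in s.
With the tool pointing down it reaches from about 0.375 to 0.975 m from the base axis. Payload 3.8 kg.
Tool frame: the origin (TCP) lies at the very end of the fingers, on their centre line; the grasp point (between the pads) lies 19 mm behind it; z points along the fingers, y is the line along which they close (so a half turn about z gives the same grasp; the last joint's range is limited). The gripper opens to 85 mm and grips with 20 to 120 N. Pads are 22 mm wide; open, the fingers measure 114 mm over their backs; the gripper's body (76 mm by 85 mm) begins 54 mm behind the grasp point. The pads swing forward as they close: fully open they stand 13 mm farther back than shut.
Start: joints at [1.275, 0.264, 1.604, -0, 1.274, -0.037], TCP at [0.173, 0.653, 0.231] pointing down, gripper open.
Joint ranges: [-2.63, 2.63], [-0.94, 2.18], [0.31, 2.57], [-1.31, 4.45], [0, 2.66], [-2.55, 2.55]. Speed limits (rad/s): [2.57, 2.57, 3.14, 3.14, 3.14, 3.14].

## Interface

Orientations are given as a rotation vector (axis times angle).
In Python, from workcell import * gives the robot as it stands.
- The arm moves only by the shell command python3 -m crank 'ROWS' [OPENING] [FORCE]. ROWS is JSON, a list that holds one entry, the list of rows, each a list of 6 numbers: the shift along the tool's x, y, z in cm, then the turn, a rotation vector about the tool's x, y, z in rad. In form: [[[dx, dy, dz, ax, ay, az], ...]]. A call has 1 to 8 rows; each row shifts and turns the commanded pose from where the row before left it, along the tool's axes as they then stand; what a row does not reach is not made up. A row lasts 1/12 s, in which the tool goes at most 41.7 mm and 7.16 degrees, less where a joint would pass 70% of its speed; a pose out of reach is approached as far as the arm can. A call with a gripper value outside its range is refused whole. OPENING is the finger opening in cm, from 0 to 8.54, set as the call begins (- or left out, the last holds). The fingers move at their own pace and stop on an object; FORCE is the grip in N (left out, the last holds). Time passes only in rows, so rows that do not move let the fingers close. It gives the time, the measured TCP pose, the force, the opening and the grip force at its end, in the units of the state.
- read_state(): the state, without advancing time (a new reading comes with each control period).
- read_camera(name): name is "side" or "top" or "wrist"; returns the picture (480x640x3 uint8, blue, green, red); there is no depth.
- camera_model(name): a dict with "camera_matrix" (3x3 intrinsics, pixels), "R" (3x3) and "t" (3): a world point X has camera coordinates R X + t. Camera axes: x right, y down, z forward; pixel columns grow to the right and rows downward; lengths in m; the calibration is good to about 2 mm. A picture is of the moment at which its call begins: read the wrist's pose just before it. camera_model takes no time and is no camera call; for the wrist camera it gives the pose at the moment of the call.
- finish_job(): hands the job in; it is judged then, once.
The state is a dict: "time": time; "q": joint angles; "joint_vel": joint speeds; "joint_torque": joint torques, N m; "tool_pos": TCP position; "tcp_rot": TCP orientation; "wrist_force": force on the tool from outside, world axes, zero at the start; "torque": the same for the moment, N m; "width": opening from 0.0 (shut) to 1.0 (fully open); "grip_force": force on a finger pad.
Only numpy, scipy, OpenCV 4.12 (cv2) and the standard library are available. Lean on these libraries where they do the work, as an engineer would, in place of code of your own. Each camera call takes 0.05 s, during which the arm holds its last target. There are 200 camera calls.

## Working session

There is one attempt and no reset: what is moved stays moved. The work goes in short steps, Python scripts to look and compute and a shell command to move; the robot and the scene stay as the last step left them, time stands still between calls to the robot, and variables do not carry over. Pictures are saved under pics/ and viewed, at most 11 in all, crops included, and the job is handed in when it is done.

```bash
mkdir -p pics
python3 - <<'E'
from workcell import *
import cv2
s=read_state();print(s['time'],s['tool_pos'],s['tcp_rot'])
for n in ("top","side"):
    cv2.imwrite(f"pics/{n}0.png",read_camera(n)); m=camera_model(n); print(n,m)
E
```

```text
0.0 [0.17252224 0.65182108 0.22995301] [-0.40531392 -3.11496173  0.0034916 ]
top {'camera_matrix': array([[485.95225793,   0.        , 324.2766696 ],
       [  0.        , 485.95225793, 241.16777141],
       [  0.        ,   0.        ,   1.        ]]), 'R': array([[ 0.02633814, -0.9994829 ,  0.0184455 ],
       [-0.99893197, -0.0270154 , -0.0374845 ],
       [ 0.03796343, -0.01743853, -0.99912696]]), 't': array([0.01028454, 0.5934804 , 0.71758441])}
side {'camera_matrix': array([[577.64179514,   0.        , 320.70635578],
       [  0.        , 577.64179514, 254.68638288],
       [  0.        ,   0.        ,   1.        ]]), 'R': array([[-7.66575872e-01, -6.42153711e-01, -2.09757472e-04],
       [-3.16521634e-01,  3.78134275e-01, -8.69958921e-01],
       [ 5.58726666e-01, -6.66823126e-01, -4.93124154e-01]]), 't': array([0.50108371, 0.22947814, 0.34400176])}
```

View pics/top0.png

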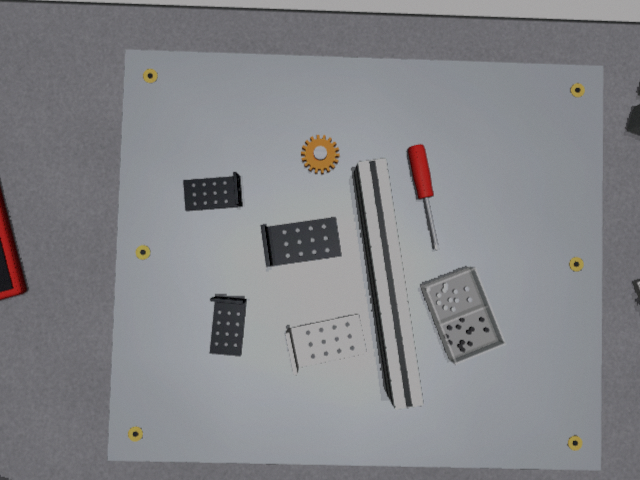

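View pics/side0.png

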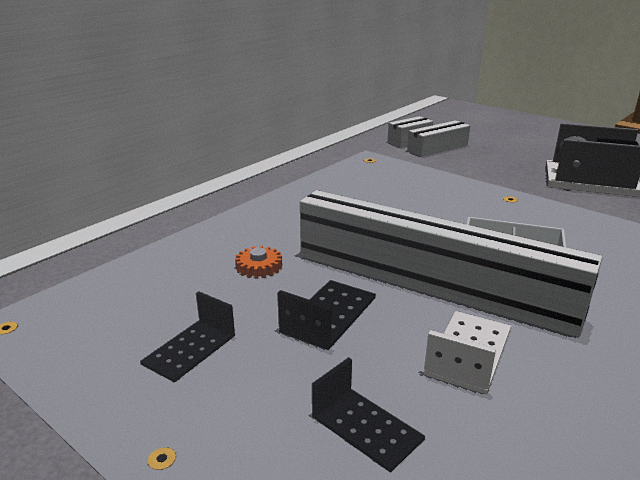

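The top view shows the 110 mm dark bracket at (302,242), with its lip at column 265 and its foot edge from (336,218) to (341,257). The rail's left side runs (355,165) to (390,405), the gear is at (320,154) and the white bracket at (327,342). The other two dark brackets are smaller decoys.

```bash
cat > h.py <<'E'
from workcell import *
import cv2, numpy as np
from scipy.spatial.transform import Rotation as Ro
def ray(n,uv,z,m=None):
    m=m or camera_model(n); K,R,t=m['camera_matrix'],m['R'],m['t']
    c=-R.T@t; d=R.T@np.linalg.solve(K,[uv[0],uv[1],1]); return c+d*(z-c[2])/d[2]
def proj(n,X):
    m=camera_model(n); p=m['camera_matrix']@(m['R']@np.array(X)+m['t']); return p[:2]/p[2]
E
python3 - <<'E'
from h import *
im=cv2.imread('pics/top0.png'); g=im.max(2)
def comp(mask,pt):
    n,l,st,c=cv2.connectedComponentsWithStats(cv2.morphologyEx(mask.astype(np.uint8),cv2.MORPH_CLOSE,np.ones((7,7))))
    i=np.argmin([np.hypot(*(c[k]-pt)) if 300<st[k,4]<20000 else 1e9 for k in range(n)]); return (l==i).astype(np.uint8)
b=comp(g<75,(302,242))
cs,_=cv2.findContours(b,cv2.RETR_EXTERNAL,cv2.CHAIN_APPROX_NONE); c=max(cs,key=cv2.contourArea)
p=cv2.approxPolyDP(c,4,True)[:,0]
for q in p: print(q,ray('top',q,.006)[:2].round(4),ray('top',q,.05)[:2].round(4))
# rail top face (bright)
r=comp(g>170,(390,280)); 
print('rail corners')
for q in [(358,162),(387,159),(393,407),(423,404)]: print(q,ray('top',q,.08)[:2].round(4))
for q in [(302,195),(599,257),(316,193)]: print('side',q,ray('side',q,.08)[:2].round(4))
w=comp(g>190,(327,342));print('gear',ray('top',(320,154),.022))
for q in [(287,325),(297,371),(360,316),(367,356)]: print('white',q,ray('top',q,.006)[:2],ray('top',q,.05)[:2])
big=cv2.resize(im[140:420,230:440],None,fx=2.8,fy=2.1*4/3/1.4*1.4/1.0 if 0 else 2.1); cv2.imwrite('pics/crop.png',cv2.resize(im[150:410,235:435],None,fx=2.3,fy=2.3,interpolation=cv2.INTER_CUBIC))
E
```

```text
[335 219] [0.6272 0.0107] [0.6235 0.0124]
[261 225] [0.615  0.1221] [0.612  0.1171]
[266 264] [0.5565 0.1127] [0.557  0.1083]
[339 255] [0.5729 0.0033] [0.5725 0.0054]
rail corners
(358, 162) [ 0.6999 -0.0159]
(387, 159) [ 0.7052 -0.0556]
(393, 407) [ 0.37   -0.0709]
(423, 404) [ 0.3748 -0.1113]
side (302, 195) [ 0.7068 -0.0273]
side (599, 257) [ 0.3742 -0.1035]
side (316, 193) [ 0.6975 -0.0432]
gear [0.72203004 0.03608335 0.022     ]
white (287, 325) [0.46605807 0.07854805] [0.4720172  0.07616369]
white (297, 371) [0.39814837 0.06164343] [0.40818385 0.06027378]
white (360, 316) [ 0.48211853 -0.03061764] [ 0.48711361 -0.02644921]
white (367, 356) [ 0.42273722 -0.04252944] [ 0.43129673 -0.03764599]
```

View pics/crop.png

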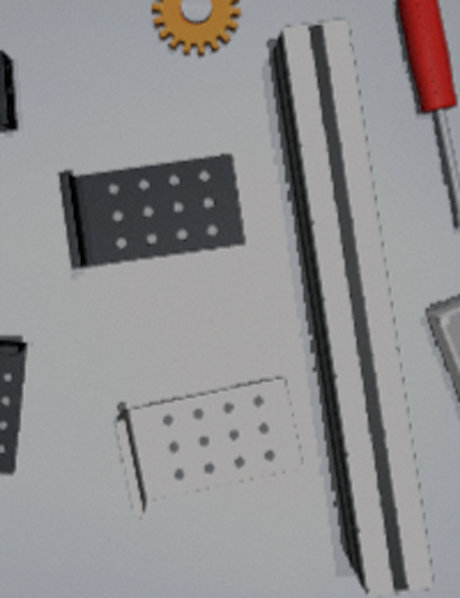

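The dark bracket is about 9° off the world axes, nearly square to the rail, and its foot is about 38 mm from the rail. I'll push with closed fingers and use the tool x axis as the rail normal. First I move above and behind the lip.

```bash
python3 -m crank '[[[-2.6,-1.9,0,0,0,0],[-2.6,-1.9,0,0,0,0],[-2.6,-1.9,0,0,0,0],[-2.6,-1.9,0,0,0,0],[-2.6,-1.9,0,0,0,0],[-2.6,-1.9,0,0,0,0],[-2.6,-1.9,0,0,0,0],[-2.6,-1.9,0,0,0,0]]]' 0 60
python3 -m crank '[[[-2.6,-1.9,0,0,0,0],[-2.6,-1.9,0,0,0,0],[-2.6,-1.9,0,0,0,0],[-2.6,-1.9,0,0,0,0],[-2.6,-1.9,0,0,0,0],[-2.6,-1.9,0,0,0,0],[-2.6,-1.9,0,0,0,0],[-2.6,-1.9,0,0,0,0]]]'
python3 -m crank '[[[0,0,0,0,0,0.115],[0,0,0,0,0,0.115],[0,0,0,0,0,0.115],[0,0,0,0,0,0.115],[0,0,0,0,0,0.115],[0,0,0,0,0,0.115],[0,0,0,0,0,0.115],[0,0,0,0,0,0.115]]]'
python3 -m crank '[[[0,0,0,0,0,0.115],[0,0,0,0,0,0.108],[0,0,0,0,0,0],[0,0,0,0,0,0]]]'
cat >> h.py <<'E'
N=np.array([.164,-.986,0]);N/=np.linalg.norm(N)
def st():
    s=read_state(); R=Ro.from_rotvec(s['tcp_rot']).as_matrix()
    print('t',round(s['time'],2),'p',s['tool_pos'].round(4),'xaxis az',np.degrees(np.arctan2(R[1,0],R[0,0])).round(2),'z',R[:,2].round(3),'F',np.round(s['wrist_force'],2)); return s,R
E
python3 - <<'E'
from h import *
s,R=st(); T=np.array([.579,.143,.037]); print('to target, tool cm',(R.T@(T-s['tool_pos'])*100).round(2))
print(np.degrees(np.arctan2(-N[1],-N[0])))
E
```

```text
time: 0.77
tool_pos: [0.3354, 0.4507, 0.2308]
tcp_rot: [-0.405, -3.115, 0.001]
wrist_force: [0.6, -0.3, 0.5]
width: 0.003
grip_force: 0.0
time: 1.43
tool_pos: [0.4975, 0.2506, 0.2308]
tcp_rot: [-0.405, -3.115, 0.001]
wrist_force: [0.1, 0.3, 0.0]
width: -0.006
grip_force: 0.0
time: 2.1
tool_pos: [0.4967, 0.252, 0.2306]
tcp_rot: [-1.753, -2.606, 0.002]
wrist_force: [1.0, -1.0, 0.2]
width: -0.004
grip_force: 0.0
time: 2.43
tool_pos: [0.4968, 0.252, 0.2308]
tcp_rot: [-2.022, -2.404, 0.001]
wrist_force: [-0.5, 0.5, 0.4]
width: 0.0
grip_force: 0.0
t 2.43 p [0.4968 0.252  0.2308] xaxis az 99.86 z [-0.001 -0.    -1.   ] F [-0.46  0.52  0.38]
to target, tool cm [-12.15   6.25  19.38]
99.44347491281296
```

```bash
python3 -m crank '[[[-2,1.04,0,0,0,0],[-2,1.04,0,0,0,0],[-2,1.04,0,0,0,0],[-2,1.04,0,0,0,0],[-2,1.04,0,0,0,0],[-2.1,1.04,0,0,0,0],[0,0,2.5,0,0,0],[0,0,2.5,0,0,0]]]'
python3 -m crank '[[[0,0,2.5,0,0,0],[0,0,2.5,0,0,0],[0,0,2.5,0,0,0],[0,0,2.5,0,0,0],[0,0,2.5,0,0,0],[0,0,1,0,0,0],[0,0,0,0,0,0]]]'
python3 - <<'E'
from h import *
s,R=st(); 
cv2.imwrite('pics/s1.png',read_camera('side'));cv2.imwrite('pics/t1.png',read_camera('top'))
a=cv2.imread('pics/s1.png')[200:420,220:540];b=cv2.imread('pics/t1.png')[120:340,180:500]
cv2.imwrite('pics/c1.png',np.vstack([a,b])[:, :])
print(proj('top',s['tool_pos']),proj('side',s['tool_pos']))
E
```

```text
time: 3.1
tool_pos: [0.5816, 0.1424, 0.1829]
tcp_rot: [2.023, 2.399, 0.006]
wrist_force: [-0.3, -0.2, -1.0]
width: 0.003
grip_force: 0.0
time: 3.68
tool_pos: [0.576, 0.1428, 0.0428]
tcp_rot: [-2.021, -2.4, 0.009]
wrist_force: [0.0, -0.4, -1.0]
width: -0.004
grip_force: 0.0
t 3.68 p [0.576  0.1428 0.0428] xaxis az 99.79 z [-0.007 -0.001 -1.   ] F [ 0.04 -0.43 -1.  ]
[242.76015185 250.04499764] [286.94771713 321.87769008]
```

View pics/c1.png

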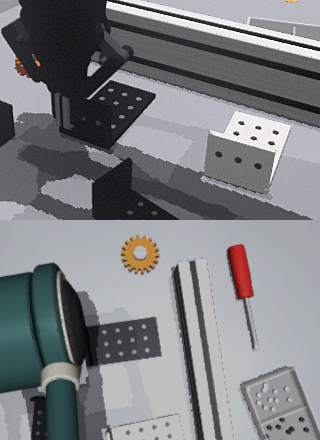

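The side view shows the closed fingers just behind the dark lip. Next I lower a little, centre on the lip and push.

```bash
python3 -m crank '[[[-0.5,0.35,0.6,0,0,0],[-0.5,0,0,0,0,0],[-0.4,0,0,0,0,0],[-0.4,0,0,0,0,0],[-0.4,0,0,0,0,0],[-0.4,0,0,0,0,0],[-0.4,0,0,0,0,0],[-0.4,0,0,0,0,0]]]'
python3 -m crank '[[[-0.4,0,0,0,0,0],[-0.4,0,0,0,0,0],[-0.4,0,0,0,0,0],[-0.4,0,0,0,0,0]]]'
python3 - <<'E'
from h import *
s,R=st(); 
cv2.imwrite('pics/s2.png',read_camera('side'));cv2.imwrite('pics/t2.png',read_camera('top'))
a=cv2.imread('pics/s2.png')[200:420,220:540];b=cv2.imread('pics/t2.png')[120:340,180:500]
cv2.imwrite('pics/c2.png',np.vstack([a,b])[:, :])
E
```

```text
time: 4.45
tool_pos: [0.5885, 0.1104, 0.0408]
tcp_rot: [2.026, 2.401, 0.001]
wrist_force: [0.6, 1.7, 1.9]
width: -0.001
grip_force: 1.2
time: 4.78
tool_pos: [0.5908, 0.0944, 0.0403]
tcp_rot: [-2.026, -2.401, 0.0]
wrist_force: [0.0, 2.6, 1.7]
width: -0.002
grip_force: 1.2
t 4.78 p [0.5908 0.0944 0.0403] xaxis az 99.68 z [-0.  0. -1.] F [0.02 2.58 1.74]
```

View pics/c2.png

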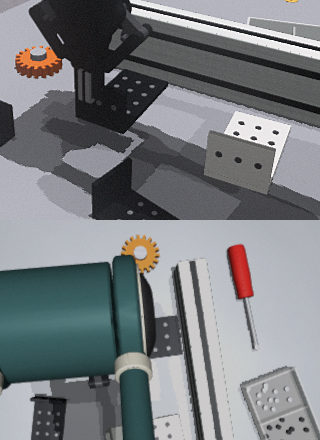

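The bracket is sliding ahead of the fingers and its foot should be roughly 5 mm from the rail. I'll creep on and watch the force.

```bash
python3 -m crank '[[[-0.2,0,0,0,0,0],[-0.2,0,0,0,0,0]]]' | grep -E "pos|wrist"
python3 -m crank '[[[-0.2,0,0,0,0,0],[-0.1,0,0,0,0,0]]]'| grep -E "pos|wrist"
python3 - <<'E'
from h import *
s,R=st(); 
im=read_camera('side');cv2.imwrite('pics/s3.png',im)
cv2.imwrite('pics/c3.png',cv2.resize(im[200:400,240:480],None,fx=2.5,fy=2.5,interpolation=cv2.INTER_CUBIC))
E
```

```text
tool_pos: [0.5912, 0.0906, 0.0399]
wrist_force: [0.5, 1.9, 0.4]
tool_pos: [0.591, 0.0893, 0.0401]
wrist_force: [-3.0, 11.9, 3.1]
t 5.22 p [0.591  0.0893 0.0401] xaxis az 99.61 z [-0.002  0.003 -1.   ] F [-3.05 11.94  3.1 ]
```

View pics/c3.png

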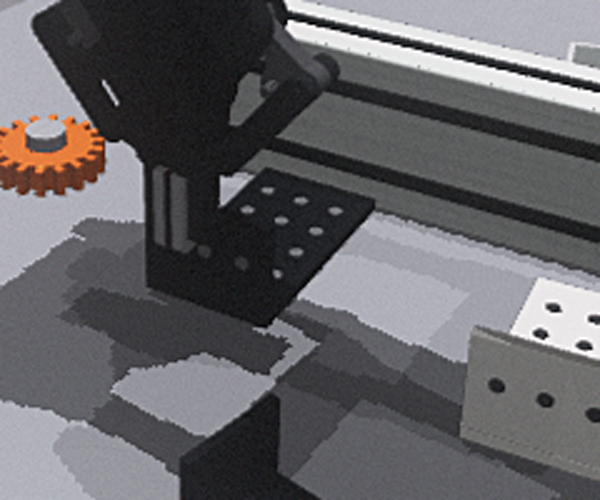

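The foot edge is on the rail: 12 N on the wrist, and the near foot corner in the crop at (375,203) lies on the rail's base line. The fingers sit about 8 mm off-centre towards the far side, so I'll back off, recentre and touch again.

```bash
python3 -m crank '[[[0.6,0,0,0,0,0],[0,-0.7,0,0,0,0],[0,0,0,0,0,0],[-0.3,0,0,0,0,0],[-0.2,0,0,0,0,0],[-0.1,0,0,0,0,0]]]' | grep -E "pos|wrist"
python3 -c "
from h import *
st()"
```

```text
tool_pos: [0.5842, 0.088, 0.0404]
wrist_force: [-3.8, 10.9, 4.2]
t 5.77 p [0.5842 0.088  0.0404] xaxis az 99.57 z [-0.002  0.003 -1.   ] F [-3.79 10.91  4.21]
```

```bash
python3 -m crank '[[[-0.33,0,-0.94,0,0,0],[-0.41,0,-0.91,0,0,0]]]' | grep -E "pos|wrist"
python3 - <<'E'
from h import *
st()
im=read_camera('side');cv2.imwrite('pics/s4.png',im)
cv2.imwrite('pics/c4.png',cv2.resize(im[160:400,240:500],None,fx=2.3,fy=2.3,interpolation=cv2.INTER_CUBIC))
E
```

```text
tool_pos: [0.5855, 0.0801, 0.0584]
wrist_force: [-1.1, 1.9, 0.5]
t 5.93 p [0.5855 0.0801 0.0584] xaxis az 99.68 z [-0.002  0.001 -1.   ] F [-1.07  1.91  0.47]
```

View pics/c4.png

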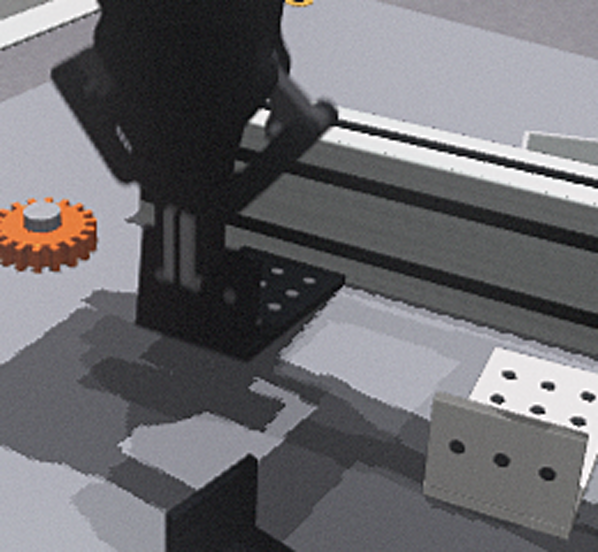

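The near lower corner of the lip has risen about 13 px (around 18 mm), so the bracket is up about 10°, with a light contact force as expected. I continue along the arc.

```bash
python3 -m crank '[[[-0.49,0,-0.86,0,0,0],[-0.56,0,-0.82,0,0,0],[-0.63,0,-0.75,0,0,0],[-0.70,0,-0.70,0,0,0]]]' | grep -E "pos|wrist"
python3 - <<'E'
from h import *
st()
im=read_camera('side');cv2.imwrite('pics/s5.png',im)
cv2.imwrite('pics/c5.png',cv2.resize(im[160:400,240:500],None,fx=2.3,fy=2.3,interpolation=cv2.INTER_CUBIC))
E
```

```text
tool_pos: [0.5907, 0.0548, 0.0909]
wrist_force: [0.5, 1.0, -0.5]
t 6.32 p [0.5907 0.0548 0.0909] xaxis az 99.69 z [ 0.001 -0.001 -1.   ] F [ 0.51  1.01 -0.51]
```

View pics/c5.png

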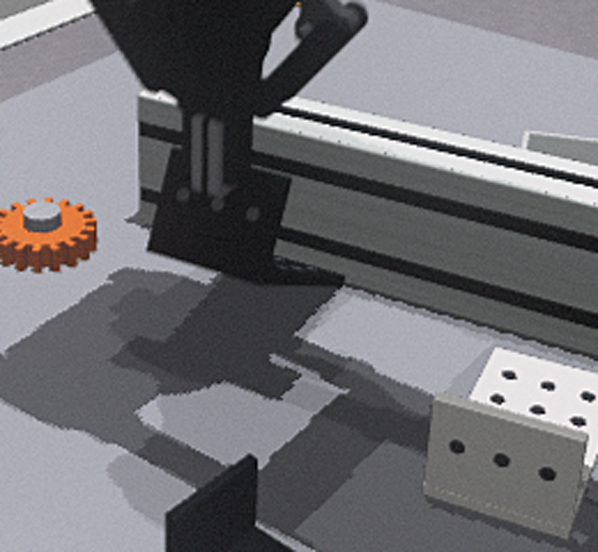

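The bracket is up about 30°, its foot on the rail line and the fingertips mid-lip, and the measured radius of 117 mm matches the plan. I carry on to about 70°.

```bash
python3 -m crank '[[[-0.76,0,-0.62,0,0,0],[-0.81,0,-0.56,0,0,0],[-0.86,0,-0.48,0,0,0],[-0.91,0,-0.39,0,0,0]]]' | grep -E "pos|wrist"
python3 -m crank '[[[-0.93,0,-0.32,0,0,0],[-0.97,0,-0.23,0,0,0],[-0.98,0,-0.14,0,0,0],[-1.0,0,-0.05,0,0,0]]]' | grep -E "pos|wrist"
python3 - <<'E'
from h import *
st()
im=read_camera('side');cv2.imwrite('pics/s6.png',im)
cv2.imwrite('pics/c6.png',cv2.resize(im[120:360,240:500],None,fx=2.3,fy=2.3,interpolation=cv2.INTER_CUBIC))
E
```

```text
tool_pos: [0.5963, 0.0219, 0.1112]
wrist_force: [0.4, 0.8, 0.1]
tool_pos: [0.6029, -0.0165, 0.1185]
wrist_force: [-0.5, -0.1, 3.0]
t 7.03 p [ 0.6029 -0.0165  0.1185] xaxis az 99.68 z [ 0.001 -0.    -1.   ] F [-0.46 -0.1   2.98]
```

View pics/c6.png

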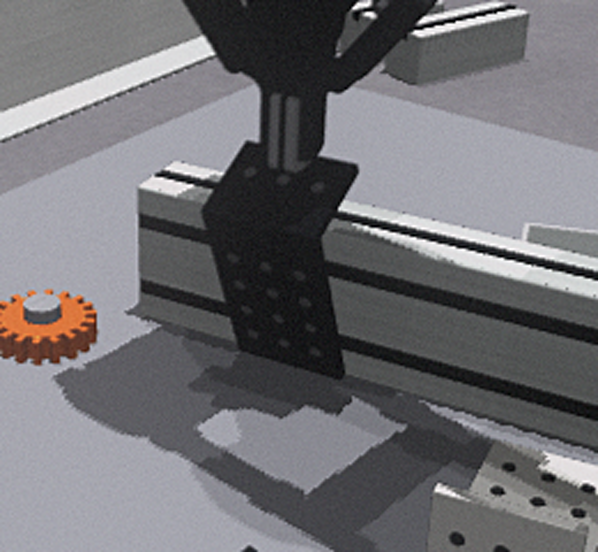

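The bracket stands at about 70° on its foot edge, with the fingertips still on the lip. I finish the arc and then lift clear.

```bash
python3 -m crank '[[[-1.0,0,0.03,0,0,0],[-1.0,0,0.13,0,0,0],[-0.99,0,0.21,0,0,0],[-0.97,0,0.3,0,0,0],[0,0,0.1,0,0,0],[0,0,0,0,0,0]]]' | grep -E "pos|wrist"
python3 - <<'E'
from h import *
st()
im=read_camera('side');cv2.imwrite('pics/s7.png',im)
cv2.imwrite('pics/c7.png',cv2.resize(im[120:360,240:500],None,fx=2.3,fy=2.3,interpolation=cv2.INTER_CUBIC))
E
```

```text
tool_pos: [0.6103, -0.0568, 0.1114]
wrist_force: [-0.1, -2.2, 8.7]
t 7.58 p [ 0.6103 -0.0568  0.1114] xaxis az 99.64 z [ 0.002 -0.002 -1.   ] F [-0.08 -2.22  8.73]
```

View pics/c7.png

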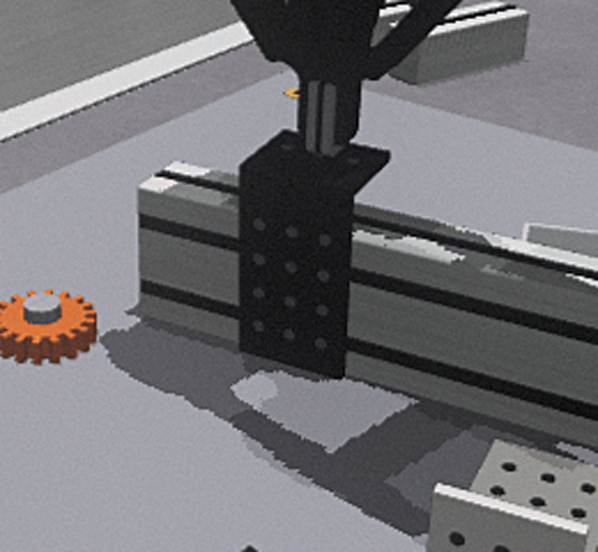

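The bracket stands upright with its leg flat on the rail and its lip reaching over it. Fingertips are pressing lightly on top. I lift straight up and check.

```bash
python3 -m crank '[[[0,0,-0.3,0,0,0],[0,0,-0.5,0,0,0],[0,0,-1.5,0,0,0],[0,0,-2,0,0,0],[0,0,-2,0,0,0],[0,0,-2,0,0,0],[0,0,0,0,0,0],[0,0,0,0,0,0]]]' | grep -E "pos|wrist"
python3 - <<'E'
from h import *
st()
im=read_camera('side');cv2.imwrite('pics/s8.png',im)
cv2.imwrite('pics/c8.png',im[100:400,200:600])
E
```

```text
tool_pos: [0.6097, -0.0542, 0.1941]
wrist_force: [-1.0, -0.3, -0.9]
t 8.3 p [ 0.6097 -0.0542  0.1941] xaxis az 99.7 z [ 0.002  0.    -1.   ] F [-1.04 -0.34 -0.93]
```

View pics/c8.png

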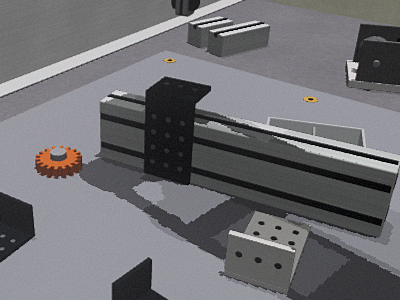

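The bracket stands flat against the rail with the robot clear of it. The gear at (58,162) and the white bracket at (265,250) in the crop look unmoved.

```bash
python3 -c "
from workcell import *
print(finish_job())"
```

```text
the job is handed in; nothing more can be done
None
```

The dark bracket now stands upright on its foot edge, its long leg flat against the rail; the gear and white bracket look unmoved in the last picture, the robot is clear, and I handed the job in at about 8.4 s (no verdict was returned).

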